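Hold the half-frosted filter plate in front of the camera lens

TASK

Lift the half-frosted filter plate out of the rack by the clear half of its notched top rail, and hold it square and still two or three centimetres in front of the camera lens, its labelled side up towards the lens, its notched edge uppermost and its middle on the lens's middle, so that the frosted half covers the lens on the sauce tray's side and the clear half the rest. Finish while holding it there: do not put it down or let go, for the picture is taken with the plate in the hand. Do not bump the camera or its tripod, and leave the other two plates, the wrap and the sauce tray where they are.

Things in the scene. Friction and masses are not known exactly. Their poses are not given: they have to be found in the camera images.
- filter: Half-frosted glass plate in a black frame 150 mm long (x), 8 mm thick (y), 100 mm high (z), 160 g, loose, standing on a long edge in the rack. Origin: middle of its lower edge; z to its upper edge, x to its frosted end, y out of its labelled side. Frame rails 14 mm wide, flush; glass 4 mm thick. White paper label on the y side of the frosted end's rail; white tape on the middle of the upper edge.
- filter_mid (a point): The middle of the filter plate's glass, 50 mm above the plate's origin; axes as filter. Here runs the upright dividing line: the glass is white frosted on the +x side, clear on the -x side.
- filter_notch (a point): Centre of the 14 mm square notch cut out of the plate's corner, 68 mm along x and 93 mm up z from the plate's origin; axes as filter. It marks the upper corner of the frosted end: with the label side towards you and the notch up, it is at your left.
- rack: Fixed grey rack 166 (x) by 132 (y) by 55 mm high, floor 8 mm thick, origin at the middle of its underside. Five upright grooves 11 mm wide, 24 mm apart in y, in its end walls hold plates standing along x, upper edges 108 mm above the table. The middle and the two outer grooves hold the three plates in any order, either way round; draw a plate straight up.
- amber: Amber plate in the same kind of notched frame, orange tape on its upper edge; size, axes and origin as filter; loose, in the rack. To be left alone.
- grey: Dark grey plate in the same kind of notched frame, grey tape on its upper edge; size, axes and origin as filter; loose, in the rack. To be left alone.
- tripod: Fixed table tripod with the black camera (body 128 mm wide, 86 high, 45 deep, finder hump on top) on its head, 240 mm high. Origin on the table under the head; x is the horizontal direction in which the camera looks, z up. Feet reach 125 mm out, one straight back, two forward; the camera is pitched 35 degrees down.
- lens (a point): Centre of the lens's front rim: black barrel 78 mm in diameter, 100 mm long, front glass 50 mm in diameter, about 220 mm above the table. x points out of the lens along its line of sight (35 degrees down), z to the camera's upper side, y to the camera's left, the sauce tray's side.
- wrap: A rolled wrap, tan with an orange-filled end, 138 mm long (x), 49 mm in diameter, lying on the red paper before the camera; origin at the middle of its underside; loose, to be left alone.
- sauce: A small white paper tray of orange sauce, 68 x 50 x 26 mm, origin at the middle of its underside; loose, to be left alone.
Mind the look-alikes: they are no part of the job. Of the things that look like the rack, take the one that is farthest to the robot's left at the start.

How it is judged:
On the way:
1. the half-frosted plate is lifted clear of the rack, held by the clear half (height (world z) of filter above 0.07 m and contact force between the fingers and filter above 1 N and x of the grasp point in the frame of filter below -0.005 m and contact force between filter and rack below 0.05 N), for 0.2 s.
At the end, for the whole second after the job is handed in: Plate still held by its clear half, at rest, touching nothing else: its middle 10 to 50 mm before the lens rim, within 10 mm sideways and 11 mm up or down of the axis, square within 0.15 rad, label side to the lens, notched edge up, frosted end on the camera's left (sauce tray side) (all of step 1 and x of filter_mid in the frame of lens between 0.01 and 0.05 m and y of filter_mid in the frame of lens between -0.01 and 0.01 m and z of filter_mid in the frame of lens between -0.011 and 0.011 m and angle between the y axis of filter and the x axis of lens, either way round below 0.15 rad and angle between the z axis of filter and the z axis of lens, either way round below 0.15 rad and y of lens in the frame of filter_mid above 0 m and y of filter_notch in the frame of lens above 0.04 m and z of filter_notch in the frame of lens above 0.02 m and contact force between filter and tripod below 0.05 N and contact force between filter and wrap below 0.05 N and contact force between filter and sauce below 0.05 N and linear speed of filter below 0.02 m/s and angular speed of filter below 0.15 rad/s); the arm keeps its last pose, push and grip.
It fails at once if the camera or its tripod is bumped by the plate, the arm or the fingers (contact force between tripod and filter above 1 N or contact force between tripod and the arm above 1 N or contact force between tripod and the fingers above 1 N).
It fails at once if another plate in the rack is moved by more than 20 mm (distance of any of amber, grey from where it was at the start of the episode above 0.02 m).
It fails at once if the wrap or the sauce tray is moved by more than 15 mm (distance of any of wrap, sauce from where it was at the start of the episode above 0.015 m).
It also fails if it takes over 45 s, if anything falls off the work surface, if the arm or the gripper's body presses on something with over 40 N, if the wrist force passes 120 N, or if a joint passes its speed limit or range.

ROBOT

A 6-joint arm with a two-finger parallel gripper is mounted at the origin on the work surface. World frame = base frame: x ahead of the robot, y to its left, z up, the work surface at z = 0. Lengths are in m, angles in rad, forces in N, time in s.
With the tool pointing down it reaches from about 0.325 to 0.925 m from the base axis. Payload 3.1 kg.
Tool frame: the origin (TCP) lies at the very end of the fingers, on their centre line; the grasp point (between the pads) lies 19 mm behind it (grasp_offset is the distance from the TCP to the grasp point, in m); z points along the fingers, y is the direction in which the jaws open and shut (so a half turn about z gives the same grasp; the last joint's range is limited). The gripper opens to 85 mm and grips with 20 to 120 N. Pads are 22 mm wide; open, the fingers measure 114 mm over their backs; the gripper's body (76 mm by 85 mm) begins 54 mm behind the grasp point. The pads swing forward as they close: fully open they stand 13 mm farther back than shut.
Start: joints at [-1.245, 0.217, 1.613, -0, 1.311, -0.112], TCP at [0.265, -0.566, 0.231] pointing down, gripper open.
Joint ranges: [-2.75, 2.75], [-0.78, 2.1], [0.31, 2.55], [-1.13, 4.27], [0.13, 2.63], [-2.58, 2.58]. Speed limits (rad/s): [2.79, 2.79, 3.14, 3.14, 3.14, 3.14].

INTERFACE

Orientations are given as a 3x3 rotation matrix whose columns are the frame's x, y, z axes.
In Python, from cell import * gives the robot as it stands.
- The arm moves only by the tool apply_moves, never from a script. Its argument "steps" is a list of rows, each an object with "offset": the shift along the tool's x, y, z in m, a list of three; "rotation": the turn, a rotation vector about the tool's x, y, z in degrees, a list of three. A call has 1 to 20 rows; each row shifts and turns the commanded pose from where the row before left it, along the tool's axes as they then stand; what a row does not reach is not made up. A row lasts 1/12 s, in which the tool goes at most 41.7 mm and 7.16 degrees, less where a joint would pass 70% of its speed; a pose out of reach is approached as far as the arm can. A call is refused whole if a number of a shift passes 0.0417 or a number of a turn 7.16, either way. A call with a gripper value outside its range is refused whole. "hand" is the opening, from -1 (shut) to 1 (fully open), set as the call begins (left out, the last holds). The fingers move at their own pace and stop on an object; "newtons" is the grip in N (left out, the last holds). Time passes only in rows, so rows that do not move let the fingers close. It gives the time, the measured TCP pose, the force and the opening at its end, in the units of the state.
- observe(): the state, without advancing time (a new reading comes with each control period).
- read_camera(name): name is "side" or "top" or "wrist"; returns a dict with "color" (400x640x3 uint8, red, green, blue), "fov_y" (degrees; the focal length in pixels is half the picture's height over the tangent of half this angle, whatever the lens; pixels are square), "cx", "cy" (the principal point, pixels), "dist" ([k1, k2, p1, p2, k3] as OpenCV has them; the pictures are not rectified), "cam_to_world" (4x4, takes a point from camera to world coordinates); the wrist camera has in their place "hand_eye" (4x4, takes a point from camera to tool coordinates, whose origin is the TCP and whose axes are the flange's). Camera axes: x right, y down, z forward; pixel columns grow to the right and rows downward; lengths in m; the calibration is good to about 2 mm. A picture is of the moment at which its call begins: read the wrist's pose just before it. There is no depth.
- job_done(): hands the job in, once; it reports no verdict.
Trained networks look in a picture, given as the dict that the camera call returned (one of the last four; its "shot" number tells which), for a name from the list of things; names that differ only in an ending like _2 or _b are one class to them, and where a whole thing is asked for, a point or a joint stands for the part that bears it (a point fixed in the world has none). Each returns a list of dicts, best first, with "p" (0 to 1); they miss things now and then, are a little off and sometimes report something else, mostly with a low value. They report only what shows in the picture. A call takes as long as a camera call. They do not tell look-alikes from the thing itself.
- find_in(picture, query): "extent" ([left, top, right, bottom] in pixels, round what is visible of it).
- regions_of(picture, query): "pixels" (400x640 bool, what is visible of it) and "extent" ([left, top, right, bottom] in pixels, round what is visible of it).
- tip_of(picture, query): "uv" ([column, row] in pixels: a listed point, or the origin of a listed thing).
The state is a dict: "time": time; "qpos": joint angles; "joint_vel": joint speeds; "joint_efforts": joint torques, N m; "position": TCP position; "ee_rot": TCP orientation; "wrist_force": force on the tool from outside, world axes, zero at the start; "ft_torque": the same for the moment, N m; "finger_gap": opening from 0.0 (shut) to 1.0 (fully open).
Only numpy, scipy, OpenCV 4.12 (cv2) and the standard library are available. Lean on these libraries where they do the work, as an engineer would, in place of code of your own. Each camera call takes 0.05 s, during which the arm holds its last target.

## Working session

There is one attempt and no reset: what is moved stays moved. The work goes in short steps, Python scripts to look and compute and a tool call to move; the robot and the scene stay as the last step left them, time stands still between calls to the robot, and variables do not carry over. Pictures are saved under pics/ and viewed, and the job is handed in when it is done.

Besides the shell and the picture viewer there is one more tool, called after "Emit:" in YAML: its name, and indented under it one key for each argument. apply_moves: Moves the arm, as the interface text tells. Its arguments: {"type":"object","properties":{"steps":{"type":"array"},"hand":{"type":"number"},"newtons":{"type":"number"}},"required":["steps"]}

```bash
ls; mkdir -p pics
python3 - <<'E'
from cell import *
import cv2
s=observe(); print(s['time'],s['position'],s['ee_rot'],s['finger_gap'])
for n in ["side","top","wrist"]:
    p=read_camera(n); cv2.imwrite(f"pics/{n}0.png",cv2.cvtColor(p['color'],cv2.COLOR_RGB2BGR))
    print(n,{k:v for k,v in p.items() if k!='color'})
    for q in ["filter","rack","lens","tripod","filter_notch","filter_mid","sauce","wrap","amber","grey"]:
        try:
            print(q,[(np_['p'] if 0 else round(np_['p'],2),[round(float(x)) for x in np_['extent']]) for np_ in find_in(p,q)], [(round(t['p'],2),[round(float(x),1) for x in t['uv']]) for t in tip_of(p,q)])
        except Exception as e: print(q,e)
E
```

```text
pics
0.0 [ 0.26472789 -0.56526698  0.22996278] [[ 9.05696546e-01  4.23925938e-01 -7.51706075e-04]
 [ 4.23926508e-01 -9.05693714e-01  2.28311332e-03]
 [ 2.87055489e-04 -2.38647598e-03 -9.99997111e-01]] 0.999597652631477
side {'fov_y': 42.2890548925456, 'cx': 315.1772248063596, 'cy': 192.55347976738602, 'dist': array([-0.16109441,  0.        ,  0.        ,  0.        ,  0.        ]), 'cam_to_world': array([[-0.93385188, -0.24371363,  0.26177153,  0.21376819],
       [-0.35711681,  0.67569281, -0.64490838,  0.89743758],
       [-0.01970418, -0.69573191, -0.71803123,  1.06587592],
       [ 0.        ,  0.        ,  0.        ,  1.        ]]), 'shot': 1}
filter [(0.61, [269, 260, 306, 318]), (0.49, [252, 265, 332, 348])] [(0.64, [294.0, 305.0])]
rack [(0.87, [248, 261, 332, 345]), (0.86, [230, 142, 292, 198]), (0.61, [184, 199, 266, 270]), (0.56, [364, 259, 429, 332])] [(0.73, [226.9, 242.4]), (0.62, [396.3, 303.2]), (0.59, [289.3, 308.9]), (0.55, [260.7, 177.7])]
lens [(0.89, [299, 41, 352, 112])] [(0.63, [325.6, 104.7])]
tripod [(0.73, [291, 46, 364, 150])] [(0.61, [324.2, 137.8])]
filt
[... 1616 characters left out ...]
6, 256, 188])] [(0.72, [237.2, 183.2])]
wrist {'fov_y': 71.9544298150953, 'cx': 323.5226791586286, 'cy': 202.4967344652547, 'dist': array([-0.03483214,  0.        ,  0.        ,  0.        ,  0.        ]), 'hand_eye': array([[-2.21731386e-04, -9.56112400e-01, -2.93000051e-01,
         7.53120509e-02],
       [ 9.99999913e-01, -1.08488734e-04, -4.02743762e-04,
         8.48621137e-04],
       [ 3.53281100e-04, -2.93000115e-01,  9.56112341e-01,
        -1.42216386e-01],
       [ 0.00000000e+00,  0.00000000e+00,  0.00000000e+00,
         1.00000000e+00]]), 'shot': 3}
filter [] []
rack [] []
lens [] []
tripod [] []
filter_notch [] []
filter_mid [] []
sauce [] []
wrap [] []
amber [] []
grey [] []
```

View pics/side0.png

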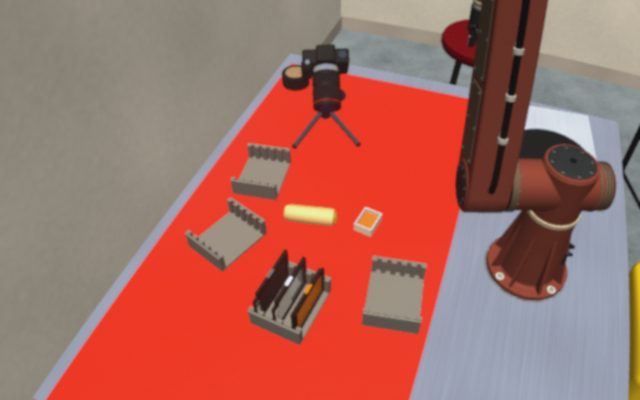

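View pics/top0.png

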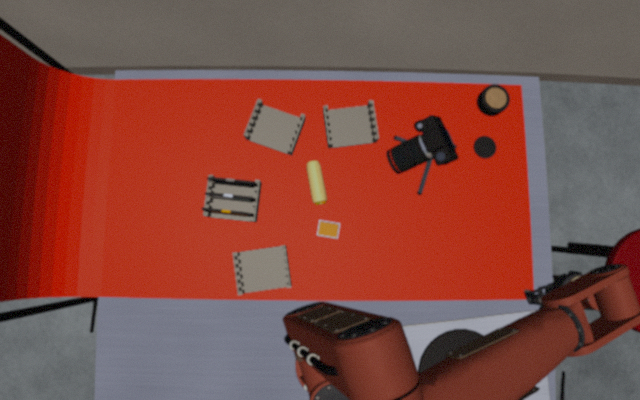

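Four racks show up in the top view: empty at (275,128), empty at (350,125), empty at (261,270), and loaded at (233,198). The loaded one is farthest to the robot's left (smallest column). It holds plates with grey tape (row ~182), white tape (~197) and orange tape (~212). The white-taped middle plate is the filter.

```bash
cat > h.py <<'E'
import numpy as np, cv2
from cell import *
def K(p):
    f=p['color'].shape[0]/2/np.tan(np.radians(p['fov_y'])/2)
    return np.array([[f,0,p['cx']],[0,f,p['cy']],[0,0,1]])
def T_of(p,s=None):
    if 'cam_to_world' in p: return p['cam_to_world']
    T=np.eye(4);T[:3,:3]=s['ee_rot'];T[:3,3]=s['position'];return T@p['hand_eye']
def ray(p,uv,s=None):
    T=T_of(p,s)
    n=cv2.undistortPoints(np.array(uv,float).reshape(-1,1,2),K(p),p['dist']).reshape(-1,2)
    d=np.c_[n,np.ones(len(n))]@T[:3,:3].T
    return T[:3,3],d/np.linalg.norm(d,axis=1)[:,None]
def onz(p,uv,z,s=None):
    o,d=ray(p,uv,s); return o+d*((z-o[2])/d[:,2])[:,None]
def tri(rs):
    A=np.zeros((3,3));b=np.zeros(3)
    for o,d in rs:
        d=np.ravel(d);M=np.eye(3)-np.outer(d,d);A+=M;b+=M@o
    x=np.linalg.solve(A,b)
    return x,[np.linalg.norm((np.eye(3)-np.outer(np.ravel(d),np.ravel(d)))@(x-o)) for o,d in rs]
def proj(p,X,s=None):
    T=np.linalg.inv(T_of(p,s));
    return cv2.projectPoints(np.array(X,float).reshape(-1,3),cv2.Rodrigues(T[:3,:3])[0],T[:3,3],K(p),p['dist'])[0].reshape(-1,2)
def save(p,name,box=None,sc=1):
    im=cv2.cvtColor(p['color'],cv2.COLOR_RGB2BGR)
    if box: im=im[box[1]:box[3],box[0]:box[2]]
    if sc!=1: im=cv2.resize(im,None,fx=sc,fy=sc,interpolation=cv2.INTER_CUBIC)
    cv2.imwrite('pics/'+name,im)
E
python3 - <<'E'
from h import *
np.set_printoptions(precision=4,suppress=True)
a=read_camera('side');b=read_camera('top')
save(a,'side_rack.png',(170,190,350,350),4);save(b,'top_rack.png',(190,165,280,235),8)
save(b,'top_cam.png',(370,90,480,210),5)
print('wrap',onz(b,[[314,181]],.02),'sauce',onz(b,[[329,229]],.01))
for q in ['lens','tripod','filter_notch','filter_mid','filter','rack','amber','grey']:
    u=tip_of(a,q);v=tip_of(b,q)
    if u and v:
        if q=='rack':
            print([ (onz(b,[t['uv']],.0)) for t in v]);continue
        print(q,tri([ray(a,u[0]['uv']),ray(b,v[0]['uv'])]),u[0]['uv'],v[0]['uv'])
E
```

```text
wrap [[0.5828 0.0476 0.02  ]] sauce [[ 0.428  -0.0022  0.01  ]]
lens (array([ 0.6105, -0.1595,  0.227 ]), [np.float64(0.0010353450591771638), np.float64(0.0010353450591771376)]) [323.5, 108.2] [389.3, 160.1]
tripod (array([ 0.6756, -0.3192, -0.0167]), [np.float64(0.0019840080419519577), np.float64(0.0019840080419519933)]) [322.1, 136.8] [422.1, 157.6]
filter_notch (array([0.5337, 0.3708, 0.0903]), [np.float64(0.0023460252943189584), np.float64(0.0023460252943191253)]) [274.5, 304.5] [208.8, 191.3]
filter_mid (array([ 0.6656,  0.0385, -0.4082]), [np.float64(0.00786290290478608), np.float64(0.00786290290478602)]) [287.3, 291.6] [315.7, 180.2]
filter (array([0.5264, 0.3177, 0.0031]), [np.float64(0.0006840335959153633), np.float64(0.0006840335959155333)]) [288.0, 306.7] [231.4, 198.3]
[array([[0.7595, 0.1826, 0.    ]]), array([[0.3015, 0.2057, 0.    ]]), array([[ 0.7662, -0.0804,  0.    ]]), array([[0.5176, 0.3086, 0.    ]])]
amber (array([0.4733, 0.3126, 0.002 ]), [np.float64(0.003998446276568411), np.float64(0.003998446276568261)]) [308.2, 311.7] [232.7, 215.5]
grey (array([ 0.583 ,  0.2965, -0.0246]), [np.float64(0.002228681146752927), np.float64(0.0022286811467528487)]) [270.3, 298.7] [239.9, 183.1]
```

View pics/top_rack.png

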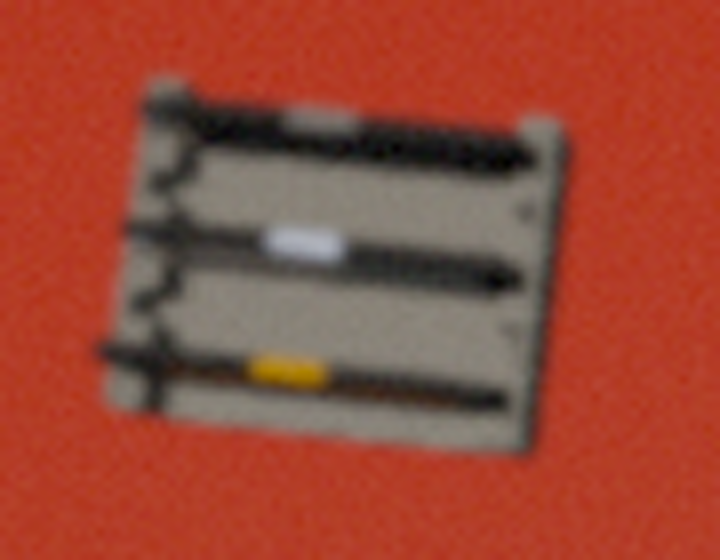

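View pics/side_rack.png

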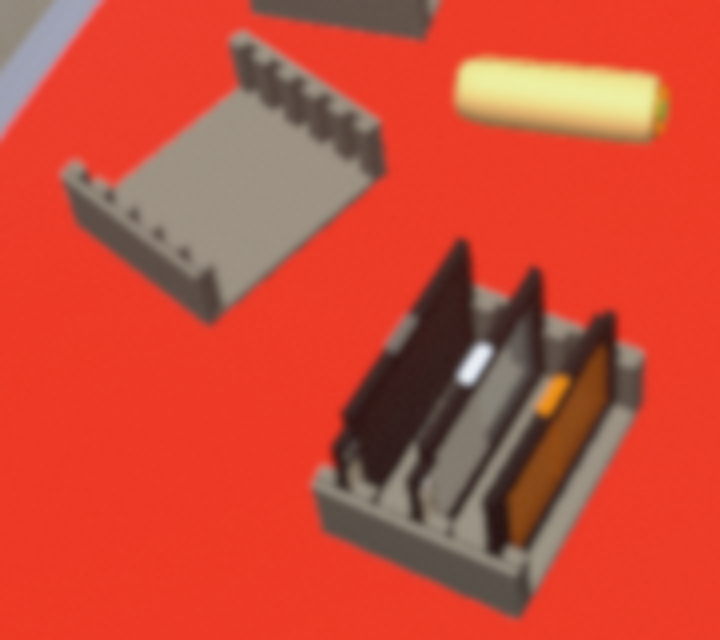

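View pics/top_cam.png

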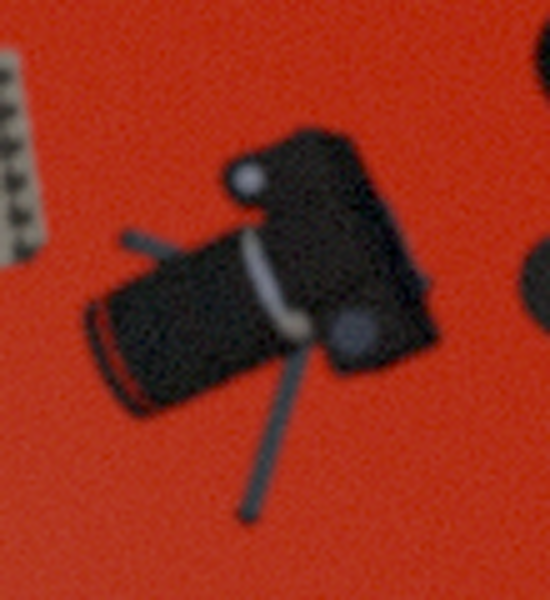

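The white-taped middle plate stands with its notch at the +y end. I'll check whether the wrist can reach the final orientation using a guessed spherical-wrist model, then move to a viewing pose over the rack.

Run:
```python
from h import *
from scipy.spatial.transform import Rotation as R
np.set_printoptions(precision=3,suppress=True)
s=observe();q=s['qpos']
def fk(q): return (R.from_euler('z',q[0])*R.from_euler('y',q[1]+q[2])*R.from_euler('z',q[3])*R.from_euler('y',q[4])*R.from_euler('z',q[5]+np.pi/2)).as_matrix()
print(fk(q)); print(s['ee_rot'])
for az in (105,112,119):
  a=np.radians(az);h=np.array([np.cos(a),np.sin(a),0]);u=np.array([0,0,1.]);p=np.radians(35)
  lx=h*np.cos(p)-u*np.sin(p);lz=h*np.sin(p)+u*np.cos(p);ly=np.cross(lz,lx)
  for sg in (1,-1):
    T=np.c_[sg*ly,sg*lx,-lz]
    for q1 in (-.2,0,.1):
      for q23 in (1.6,1.9):
        M=(R.from_euler('y',-q23)*R.from_euler('z',-q1)*R.from_matrix(T)*R.from_euler('z',-np.pi/2)).as_euler('ZYZ')
        print(az,sg,q1,q23,M)
```

```text
[[ 0.906  0.424  0.   ]
 [ 0.424 -0.906 -0.   ]
 [-0.     0.    -1.   ]]
[[ 0.906  0.424  0.   ]
 [ 0.424 -0.906 -0.   ]
 [-0.     0.    -1.   ]]
105 1 -0.2 1.6 [-0.564  1.288 -1.942]
105 1 -0.2 1.9 [-0.638  1.039 -1.757]
105 1 0 1.6 [-0.597  1.398 -1.77 ]
105 1 0 1.9 [-0.651  1.153 -1.587]
105 1 0.1 1.6 [-0.606  1.454 -1.687]
105 1 0.1 1.9 [-0.65   1.211 -1.506]
105 -1 -0.2 1.6 [-0.564  1.288  1.2  ]
105 -1 -0.2 1.9 [-0.638  1.039  1.384]
105 -1 0 1.6 [-0.597  1.398  1.371]
105 -1 0 1.9 [-0.651  1.153  1.554]
105 -1 0.1 1.6 [-0.606  1.454  1.455]
105 -1 0.1 1.9 [-0.65   1.211  1.636]
112 1 -0.2 1.6 [-0.534  1.224 -2.051]
112 1 -0.2 1.9 [-0.618  0.971 -1.868]
112 1 0 1.6 [-0.58   1.33  -1.874]
112 1 0 1.9 [-0.646  1.084 -1.69 ]
112 1 0.1 1.6 [-0.595  1.385 -1.789]
112 1 0.1 1.9 [-0.651  1.141 -1.606]
112 -1 -0.2 1.6 [-0.534  1.224  1.09 ]
112 -1 -0.2 1.9 [-0.618  0.971  1.273]
112 -1 0 1.6 [-0.58   1.33   1.268]
112 -1 0 1.9 [-0.646  1.084  1.452]
112 -1 0.1 1.6 [-0.595  1.385  1.353]
112 -1 0.1 1.9 [-0.651  1.141  1.536]
119 1 -0.2 1.6 [-0.495  1.164 -2.166]
119 1 -0.2 1.9 [-0.588  0.906 -1.986]
119 1 0 1.6 [-0.554  1.264 -1.981]
119 1 0 1.9 [-0.632  1.015 -1.797]
119 1 0.1 1.6 [-0.576  1.318 -1.893]
119 1 0.1 1.9 [-0.644  1.071 -1.709]
119 -1 -0.2 1.6 [-0.495  1.164  0.976]
119 -1 -0.2 1.9 [-0.588  0.906  1.155]
119 -1 0 1.6 [-0.554  1.264  1.161]
119 -1 0 1.9 [-0.632  1.015  1.345]
119 -1 0.1 1.6 [-0.576  1.318  1.248]
119 -1 0.1 1.9 [-0.644  1.071  1.433]
```

Emit:
apply_moves:
  steps:
    - {"offset": [0,0,-0.04],"rotation": [0,0,0]}
    - {"offset": [0,0,-0.04],"rotation": [0,0,0]}
    - {"offset": [0,0,-0.04],"rotation": [0,0,0]}
    - {"offset": [0,0,-0.04],"rotation": [0,0,0]}
    - {"offset": [0,0,-0.04],"rotation": [0,0,0]}
    - {"offset": [0,0,-0.03],"rotation": [0,0,-7]}
  hand: -0.2

```text
time: 4.55
position: [0.2651, -0.5663, 0.466]
ee_rot: [[0.846, 0.533, 0.002], [0.533, -0.846, -0.005], [-0.001, 0.005, -1.0]]
wrist_force: [-0.3, -0.4, 1.0]
finger_gap: 0.395
```

Emit:
apply_moves:
  steps:
    - {"offset": [0.0285,-0.0252,0],"rotation": [0,0,0]}
    - {"offset": [0.0285,-0.0252,0],"rotation": [0,0,0]}
    - {"offset": [0.0285,-0.0252,0],"rotation": [0,0,0]}
    - {"offset": [0.0285,-0.0252,0],"rotation": [0,0,0]}
    - {"offset": [0.0285,-0.0252,0],"rotation": [0,0,0]}
    - {"offset": [0.0285,-0.0252,0],"rotation": [0,0,0]}
    - {"offset": [0.0285,-0.0252,0],"rotation": [0,0,0]}
    - {"offset": [0.0285,-0.0252,0],"rotation": [0,0,0]}
    - {"offset": [0.0285,-0.0252,0],"rotation": [0,0,0]}
    - {"offset": [0.0285,-0.0252,0],"rotation": [0,0,0]}
    - {"offset": [0.0285,-0.0252,0],"rotation": [0,0,0]}
    - {"offset": [0.0285,-0.0252,0],"rotation": [0,0,0]}
    - {"offset": [0.0285,-0.0252,0],"rotation": [0,0,0]}
    - {"offset": [0.0285,-0.0252,0],"rotation": [0,0,0]}
    - {"offset": [0.0285,-0.0252,0],"rotation": [0,0,0]}
    - {"offset": [0.0285,-0.0252,0],"rotation": [0,0,0]}
    - {"offset": [0.0285,-0.0252,0.01],"rotation": [0,0,0]}
    - {"offset": [0.0285,-0.0252,0.015],"rotation": [0,0,0]}
    - {"offset": [0.0285,-0.0252,0.015],"rotation": [0,0,0]}
    - {"offset": [0.0285,-0.0252,0.015],"rotation": [0,0,0]}

```text
time: 6.22
position: [0.4804, 0.1658, 0.4062]
ee_rot: [[0.847, 0.532, 0.002], [0.532, -0.847, 0.0], [0.001, 0.001, -1.0]]
wrist_force: [0.5, 0.1, 0.5]
finger_gap: 0.399
```

Emit:
apply_moves:
  steps:
    - {"offset": [0.0277,-0.0254,0],"rotation": [0,0,0]}
    - {"offset": [0.0277,-0.0254,0],"rotation": [0,0,0]}
    - {"offset": [0.0277,-0.0254,0],"rotation": [0,0,0]}
    - {"offset": [0.0277,-0.0254,0],"rotation": [0,0,0]}
    - {"offset": [0,0,0.02],"rotation": [0,0,-7.1]}
    - {"offset": [0,0,0.02],"rotation": [0,0,-7.1]}
    - {"offset": [0,0,0.02],"rotation": [0,0,-7.1]}
    - {"offset": [0,0,0.02],"rotation": [0,0,-7.1]}
    - {"offset": [0,0,0.02],"rotation": [0,0,-7.1]}
    - {"offset": [0,0,0.02],"rotation": [0,0,-7.1]}
    - {"offset": [0,0,0.02],"rotation": [0,0,-7.1]}
    - {"offset": [0,0,0],"rotation": [0,0,0]}
    - {"offset": [0,0,0],"rotation": [0,0,0]}

```text
time: 7.3
position: [0.5192, 0.3083, 0.2649]
ee_rot: [[0.146, 0.989, -0.003], [0.989, -0.146, -0.001], [-0.002, -0.003, -1.0]]
wrist_force: [-0.1, -0.2, 0.8]
finger_gap: 0.403
```

Run:
```python
from h import *
np.set_printoptions(precision=4,suppress=True)
s=observe();w=read_camera('wrist');save(w,'w1.png')
print(s['time'],s['qpos'],s['position'])
np.save('w1.npy',np.r_[s['position'],s['ee_rot'].ravel()]);import pickle;pickle.dump((s,w),open('w1.pkl','wb'))
for q in ['filter_notch','filter','filter_mid']:
    print(q,[(round(t['p'],2),t['uv']) for t in tip_of(w,q)])
```

```text
7.3 [ 0.4196  0.1492  1.6281 -0.      1.3677  0.5661] [0.5192 0.3083 0.2649]
filter_notch [(0.65, [324.2, 124.4]), (0.56, [325.0, 166.3])]
filter [(0.9, [323.6, 171.6])]
filter_mid []
```

View pics/w1.png

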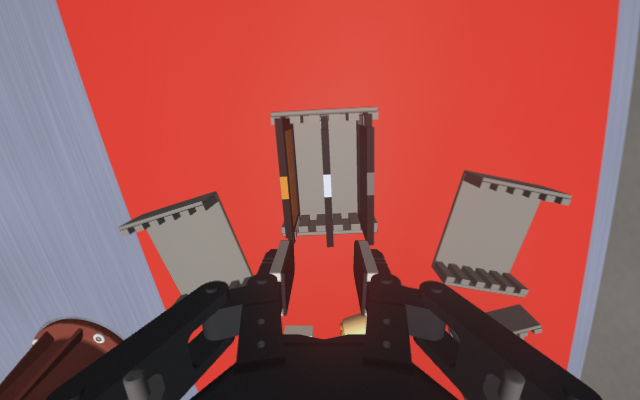

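The wrist view shows the loaded rack from (272,108) to (378,235). The filter runs from (324,115) to (331,246), with white tape at (327,186). Orange tape is to its left at (285,188) and grey to its right at (371,183).

Run:
```python
from h import *
import pickle
np.set_printoptions(precision=4,suppress=True)
s,w=pickle.load(open('w1.pkl','rb'))
save(w,'w1c.png',(260,95,390,255),5)
P=onz(w,[[324.3,116],[327,186],[331,246],[285,188],[371,183]],.108,s);print(P)
```

```text
[[0.5316 0.3838 0.108 ]
 [0.5237 0.3094 0.108 ]
 [0.518  0.2358 0.108 ]
 [0.4769 0.3139 0.108 ]
 [0.5726 0.3057 0.108 ]]
```

View pics/w1c.png

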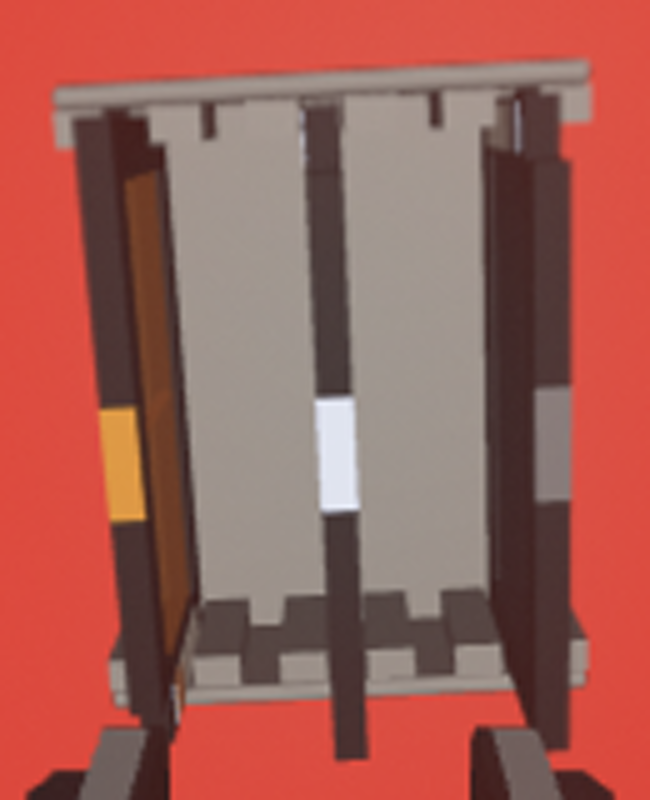

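The picture confirms the filter. The notch is at the +y end (step at crop row ~170) and the white label sliver faces the robot's side. Next I approach above the clear half.

Emit:
apply_moves:
  steps:
    - {"offset": [0,0,0],"rotation": [0,0,-3.5]}
    - {"offset": [-0.017,0.0022,0.03],"rotation": [0,0,0]}
    - {"offset": [-0.0166,0.0022,0.03],"rotation": [0,0,0]}
    - {"offset": [0,0,0.03],"rotation": [0,0,0]}
    - {"offset": [0,0,0.025],"rotation": [0,0,0]}
    - {"offset": [0,0,0],"rotation": [0,0,0]}
    - {"offset": [0,0,0],"rotation": [0,0,0]}

```text
time: 8.08
position: [0.5213, 0.2746, 0.1511]
ee_rot: [[0.083, 0.997, -0.002], [0.997, -0.083, -0.001], [-0.001, -0.002, -1.0]]
wrist_force: [1.1, -0.0, 0.3]
finger_gap: 0.397
```

Run:
```python
from h import *
import pickle
s=observe();w=read_camera('wrist');save(w,'w2.png')
print(s['time'],s['qpos'],s['position'],s['ee_rot'])
pickle.dump((s,w),open('w2.pkl','wb'))
```

```text
8.0833 [3.65705920e-01 2.23195787e-01 1.76469002e+00 2.60755915e-05
 1.15553017e+00 4.48774472e-01] [0.52133881 0.27460149 0.15106545] [[ 8.29828973e-02  9.96549502e-01 -1.71128167e-03]
 [ 9.96550674e-01 -8.29840763e-02 -6.29754361e-04]
 [-7.69590524e-04 -1.65312007e-03 -9.99998337e-01]]
```

View pics/w2.png

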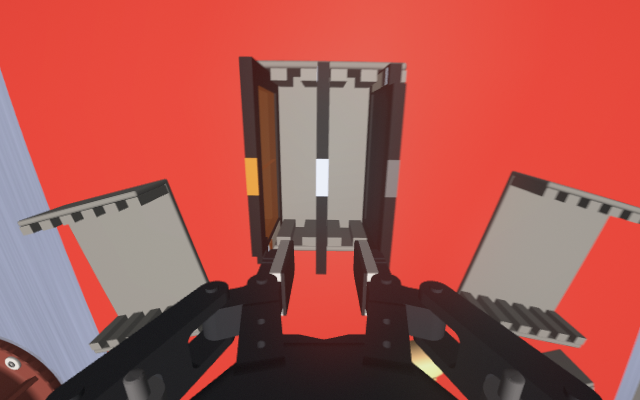

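Run:
```python
from h import *
import pickle
np.set_printoptions(precision=4,suppress=True)
s,w=pickle.load(open('w2.pkl','rb'))
save(w,'w2c.png',(240,50,410,290),3)
R=s['ee_rot']
P=onz(w,[[321.5,177.5],[321.3,272],[322.3,102],[252,177],[393,179]],.108,s);print(P,'tool:',(P-s['position'])@R)
```

```text
[[0.5238 0.3099 0.108 ]
 [0.5173 0.2368 0.108 ]
 [0.5284 0.3586 0.108 ]
 [0.4763 0.3143 0.108 ]
 [0.5726 0.3049 0.108 ]] tool: [[ 0.0354 -0.0005  0.043 ]
 [-0.038  -0.0008  0.0431]
 [ 0.0843  0.0002  0.043 ]
 [ 0.0358 -0.0481  0.0431]
 [ 0.0344  0.0486  0.043 ]]
```

View pics/w2c.png

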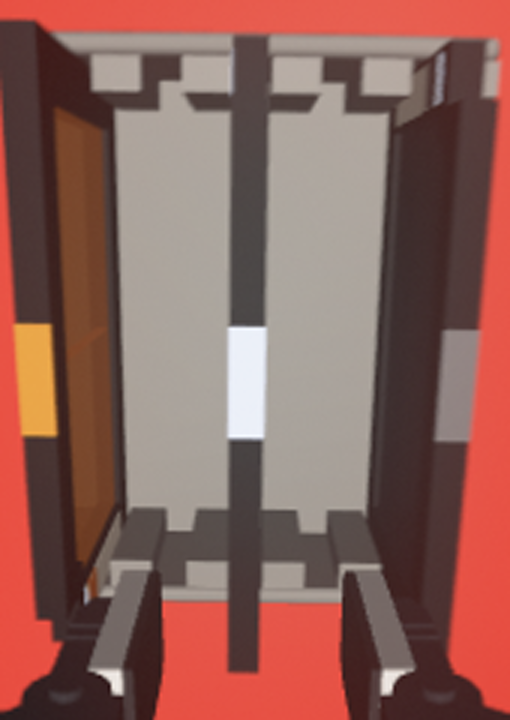

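The tool is centred on the filter to within 1 mm, and the neighbouring plates sit at ±48 mm. I descend 69 mm and close.

Emit:
apply_moves:
  steps:
    - {"offset": [0,0,0.02],"rotation": [0,0,0]}
    - {"offset": [0,0,0.02],"rotation": [0,0,0]}
    - {"offset": [0,0,0.015],"rotation": [0,0,0]}
    - {"offset": [0,0,0.01],"rotation": [0,0,0]}
    - {"offset": [0,0,0.004],"rotation": [0,0,0]}
    - {"offset": [0,0,0],"rotation": [0,0,0]}
    - {"offset": [0,0,0],"rotation": [0,0,0]}

```text
time: 8.72
position: [0.5231, 0.2754, 0.084]
ee_rot: [[0.082, 0.997, 0.003], [0.997, -0.082, 0.001], [0.001, 0.003, -1.0]]
wrist_force: [0.6, 0.4, 0.7]
finger_gap: 0.4
```

Emit:
apply_moves:
  steps:
    - {"offset": [0,0,0],"rotation": [0,0,0]}
    - {"offset": [0,0,0],"rotation": [0,0,0]}
    - {"offset": [0,0,0],"rotation": [0,0,0]}
    - {"offset": [0,0,0],"rotation": [0,0,0]}
    - {"offset": [0,0,0],"rotation": [0,0,0]}
    - {"offset": [0,0,0],"rotation": [0,0,0]}
    - {"offset": [0,0,0],"rotation": [0,0,0]}
    - {"offset": [0,0,0],"rotation": [0,0,0]}
  hand: -1
  newtons: 70

```text
time: 9.38
position: [0.5218, 0.2753, 0.0839]
ee_rot: [[0.083, 0.997, -0.0], [0.997, -0.083, 0.001], [0.001, -0.0, -1.0]]
wrist_force: [-2.3, 0.3, 5.1]
finger_gap: 0.074
```

Emit:
apply_moves:
  steps:
    - {"offset": [0,0,-0.008],"rotation": [0,0,0]}
    - {"offset": [0,0,-0.012],"rotation": [0,0,0]}
    - {"offset": [0,0,-0.018],"rotation": [0,0,0]}
    - {"offset": [0,0,-0.02],"rotation": [0,0,0]}
    - {"offset": [0,0,-0.02],"rotation": [0,0,0]}
    - {"offset": [0,0,-0.02],"rotation": [0,0,0]}
    - {"offset": [0,0,-0.02],"rotation": [0,0,0]}
    - {"offset": [0,0,-0.02],"rotation": [0,0,0]}
    - {"offset": [0,0,-0.02],"rotation": [0,0,0]}
    - {"offset": [0,0,-0.02],"rotation": [0,0,0]}
    - {"offset": [0,0,-0.02],"rotation": [0,0,0]}
    - {"offset": [0,0,-0.02],"rotation": [0,0,0]}
    - {"offset": [0,0,-0.02],"rotation": [0,0,0]}
    - {"offset": [0,0,0],"rotation": [0,0,0]}

```text
time: 10.55
position: [0.5242, 0.2756, 0.327]
ee_rot: [[0.082, 0.997, 0.01], [0.997, -0.082, 0.004], [0.004, 0.01, -1.0]]
wrist_force: [1.3, 0.3, -0.5]
finger_gap: 0.078
```

Run:
```python
from h import *
import pickle
np.set_printoptions(precision=4,suppress=True)
s=observe();w=read_camera('wrist');save(w,'w3.png')
print(s['time'],s['qpos'],s['position'],s['ee_rot'],s['wrist_force'],s['finger_gap'])
pickle.dump((s,w),open('w3.pkl','wb'))
a=read_camera('side');save(a,'s3.png',(200,100,420,350),2.4)
```

```text
10.55 [ 0.3658  0.0789  1.5905 -0.0003  1.4613  0.448 ] [0.5242 0.2756 0.327 ] [[ 0.0821  0.9966  0.0102]
 [ 0.9966 -0.0822  0.0036]
 [ 0.0045  0.0099 -0.9999]] [ 1.291   0.3045 -0.5123] 0.07767458485752268
```

View pics/w3.png

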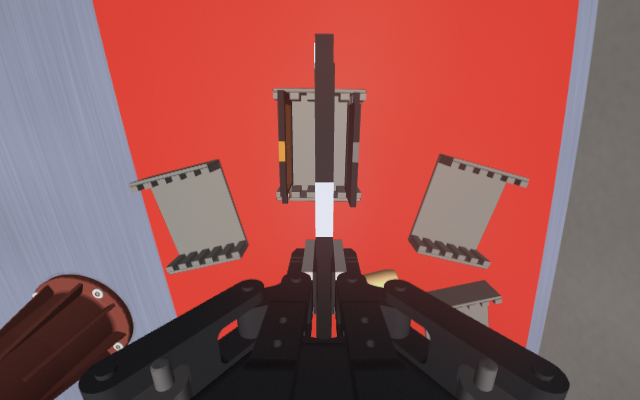

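View pics/s3.png

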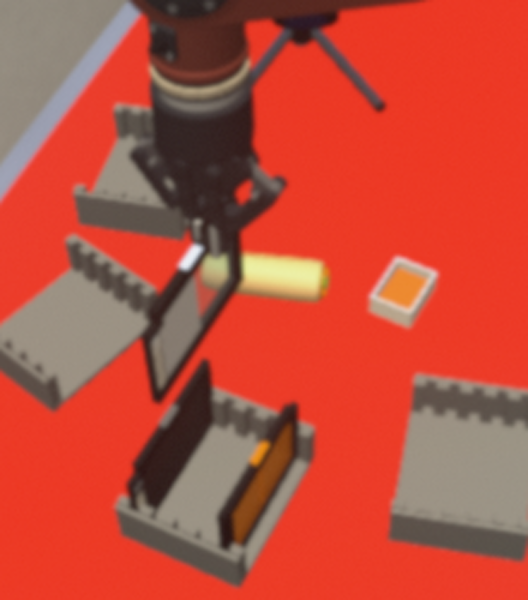

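The filter is out of the rack, frosted half at the near end, the other plates undisturbed. Next: how it sits in the grip, and a precise measurement of the lens.

Run:
```python
from h import *
import pickle
np.set_printoptions(precision=4,suppress=True)
s,w=pickle.load(open('w3.pkl','rb'))
X=np.array([[.035,0,-.0241],[.035+.0125,0,-.0241],[.035-.0125,0,-.0241],[.096,0,-.0241],[.110,0,-.0101],[.035,.004,-.0241],[.035,-.004,-.0241],[.110,-.004,.0759]])
W=s['position']+X@s['ee_rot'].T
print(proj(w,W,s))
save(w,'w3c.png',(280,25,370,260),3)
b=read_camera('top');a=read_camera('side');pickle.dump((a,b),open('ab.pkl','wb'))
save(b,'t3.png',(370,90,480,210),5);save(a,'s3b.png',(270,30,380,160),5)
```

```text
[[321.3349 209.0122]
 [321.2627 181.9383]
 [321.4044 234.5299]
 [320.9578  60.6407]
 [321.1957  31.6041]
 [330.1934 209.0126]
 [312.4774 209.0112]
 [316.7444  67.3589]]
```

View pics/w3c.png

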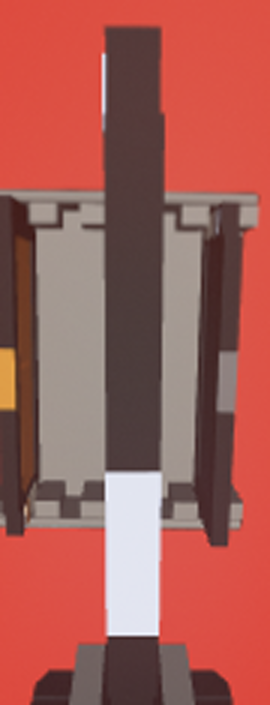

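View pics/s3b.png

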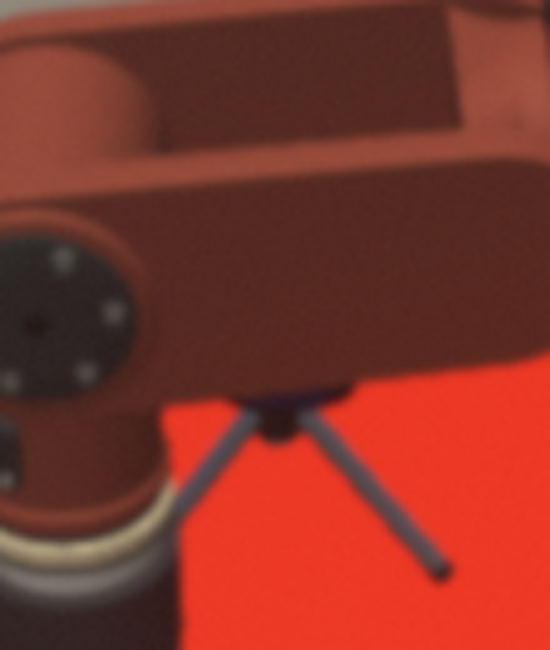

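View pics/t3.png

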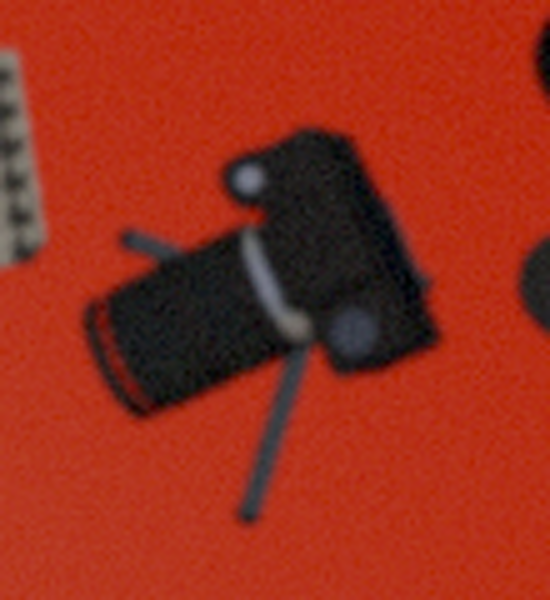

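```bash
cat > lensov.py <<'E'
from h import *
import pickle
a,b=pickle.load(open('ab.pkl','rb'))
a['color']=cv2.cvtColor(cv2.imread('pics/side0.png'),cv2.COLOR_BGR2RGB)
def frame(az,pitch=35):
    t=np.radians(az);h=np.array([np.cos(t),np.sin(t),0]);u=np.array([0,0,1.]);p=np.radians(pitch)
    lx=h*np.cos(p)-u*np.sin(p);lz=h*np.sin(p)+u*np.cos(p);return np.c_[lx,np.cross(lz,lx),lz]
def overlay(p,C,az,name,box,sc,s=None,extra=None):
    L=frame(az);th=np.linspace(0,2*np.pi,73)
    im=cv2.resize(cv2.cvtColor(p['color'],cv2.COLOR_RGB2BGR)[box[1]:box[3],box[0]:box[2]],None,fx=sc,fy=sc,interpolation=cv2.INTER_CUBIC)
    def dl(X,col):
        uv=(proj(p,C+np.array(X)@L.T,s)-[box[0]-.5,box[1]-.5])*sc
        cv2.polylines(im,[uv.round().astype(int).reshape(-1,1,2)],False,col,1,cv2.LINE_AA)
    for d,col in ((0,(0,255,0)),(-.1,(255,255,0))):
        dl([[d,.039*np.cos(t),.039*np.sin(t)] for t in th],col)
    dl([[0,.025*np.cos(t),.025*np.sin(t)] for t in th],(0,255,255))
    dl([[-.15,0,0],[.1,0,0]],(255,0,255))
    hh=[[-.1,.064,-.043],[-.1,.064,.043],[-.1,-.064,.043],[-.1,-.064,-.043],[-.1,.064,-.043]];dl(hh,(255,128,0))
    dl([[-.145,y,z] for _,y,z in hh],(255,128,0))
    if extra is not None:
        for X in extra: dl(X,(255,255,255))
    cv2.imwrite('pics/'+name,im)
E
python3 - <<'E'
from lensov import *
C=np.array([.611,-.158,.222]);az=112
overlay(a,C,az,'ovs.png',(280,35,370,155),5)
overlay(b,C,az,'ovt.png',(375,105,475,200),7)
E
```

View pics/ovs.png

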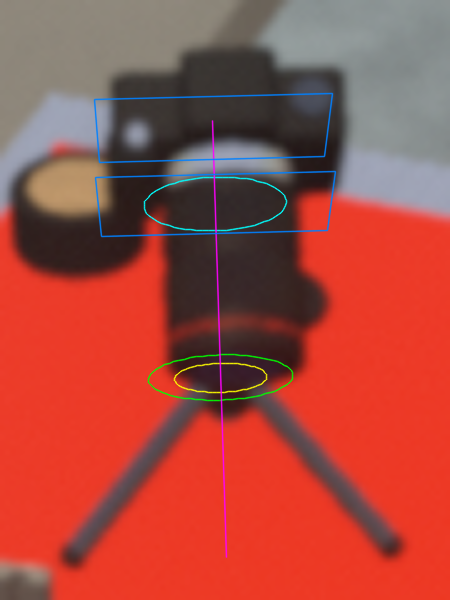

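View pics/ovt.png

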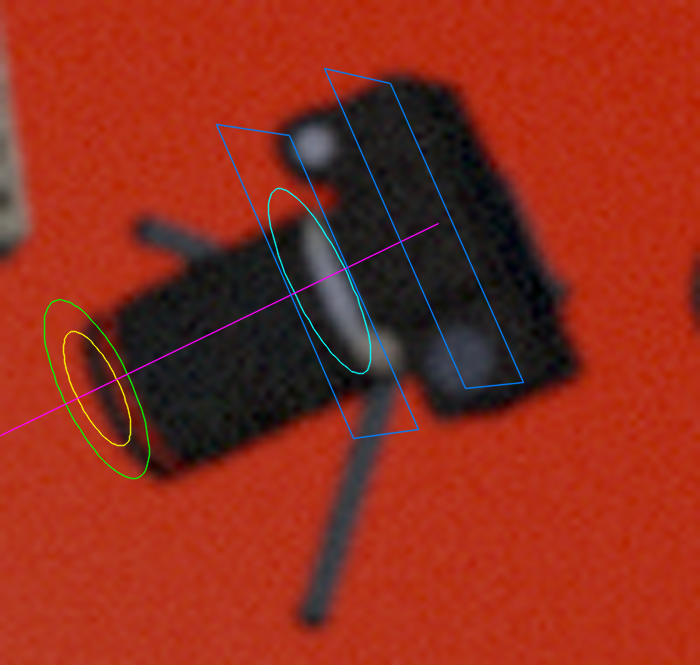

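From the overlays, the true rim sits about 17 mm further back than the network said, roughly (0.611, −0.175, 0.217), with the axis at about 110.5°. I turn the plate over a clear area first, then move to a stand-off pose for a close look.

Emit:
apply_moves:
  steps:
    - {"offset": [0,0,0],"rotation": [0,0,-4]}
    - {"offset": [0,0,0],"rotation": [0,0,-7.1]}
    - {"offset": [0,0,0],"rotation": [0,0,-7.1]}
    - {"offset": [0,0,0],"rotation": [0,0,-7.1]}
    - {"offset": [0,0,0],"rotation": [0,0,-7.1]}
    - {"offset": [0,0,0],"rotation": [0,0,-7.1]}
    - {"offset": [0,0,0],"rotation": [0,0,-7.1]}
    - {"offset": [0,0,0],"rotation": [0,0,-7.1]}
    - {"offset": [0,0,0],"rotation": [0,0,-7.1]}
    - {"offset": [0,0,0],"rotation": [0,0,-7.1]}
    - {"offset": [0,0,0],"rotation": [0,0,-7.1]}
    - {"offset": [0,0,0],"rotation": [0,0,-7.1]}
    - {"offset": [0,0,0],"rotation": [0,0,-7.1]}
    - {"offset": [0,0,0],"rotation": [0,0,-7.1]}
    - {"offset": [0,0,0],"rotation": [0,0,-7.1]}
    - {"offset": [0,0,0],"rotation": [0,0,-7.1]}
    - {"offset": [0,0,0],"rotation": [0,0,-4.7]}
    - {"offset": [0,0,0],"rotation": [0,0,0]}

```text
time: 12.25
position: [0.5208, 0.2744, 0.3178]
ee_rot: [[-0.936, -0.351, -0.004], [-0.351, 0.936, -0.001], [0.004, -0.0, -1.0]]
wrist_force: [0.1, -0.3, -2.0]
finger_gap: 0.076
```

Run:
```python
from h import *
np.set_printoptions(precision=4,suppress=True)
s=observe();print(s['time'],s['qpos'],s['position'],s['finger_gap']);print(s['ee_rot'])
```

```text
12.25 [ 0.3658  0.0854  1.6004 -0.      1.4598 -1.5638] [0.5208 0.2744 0.3178] 0.07608580480725448
[[-0.9363 -0.3512 -0.0037]
 [-0.3512  0.9363 -0.0014]
 [ 0.004  -0.     -1.    ]]
```

Emit:
apply_moves:
  steps:
    - {"offset": [0.0047,-0.0338,0],"rotation": [0,0,0]}
    - {"offset": [0.0047,-0.0338,0],"rotation": [0,0,0]}
    - {"offset": [0.0047,-0.0338,0],"rotation": [0,0,0]}
    - {"offset": [0.0047,-0.0338,0],"rotation": [0,0,0]}
    - {"offset": [0.0047,-0.0338,0],"rotation": [0,0,0]}
    - {"offset": [0.0047,-0.0338,0],"rotation": [0,0,0]}
    - {"offset": [0.0047,-0.0338,0],"rotation": [0,0,0]}
    - {"offset": [0.0047,-0.0338,0],"rotation": [0,0,0]}
    - {"offset": [0.0047,-0.0338,0],"rotation": [0,0,0]}
    - {"offset": [0,0,0],"rotation": [7,0,0]}
    - {"offset": [0,0,0],"rotation": [7,0,0]}
    - {"offset": [0,0,0],"rotation": [7,0,0]}
    - {"offset": [0,0,0],"rotation": [7,0,0]}
    - {"offset": [0,0,0],"rotation": [7,0,0]}
    - {"offset": [0,0,0],"rotation": [0,0,0]}
    - {"offset": [0,0,0],"rotation": [0,0,0]}

```text
time: 13.58
position: [0.5871, -0.0234, 0.3173]
ee_rot: [[-0.936, -0.291, 0.197], [-0.351, 0.768, -0.535], [0.004, -0.57, -0.821]]
wrist_force: [0.5, -0.9, -1.9]
finger_gap: 0.08
```

Run:
```python
from lensov import *
np.set_printoptions(precision=4,suppress=True)
s=observe();w=read_camera('wrist');save(w,'w4.png');pickle.dump((s,w),open('w4.pkl','wb'))
print(s['time'],s['qpos'],s['position'],s['finger_gap']);print(s['ee_rot'])
C=np.array([.611,-.175,.217]);overlay(w,C,110.5,'ov4.png',(0,0,640,400),1.25,s)
```

```text
13.5833 [ 0.13    0.0215  1.7689 -0.6228  1.2641 -1.6338] [ 0.5871 -0.0234  0.3173] 0.08022835303790289
[[-0.9363 -0.2908  0.1971]
 [-0.3513  0.7683 -0.5351]
 [ 0.0042 -0.5702 -0.8215]]
```

View pics/ov4.png

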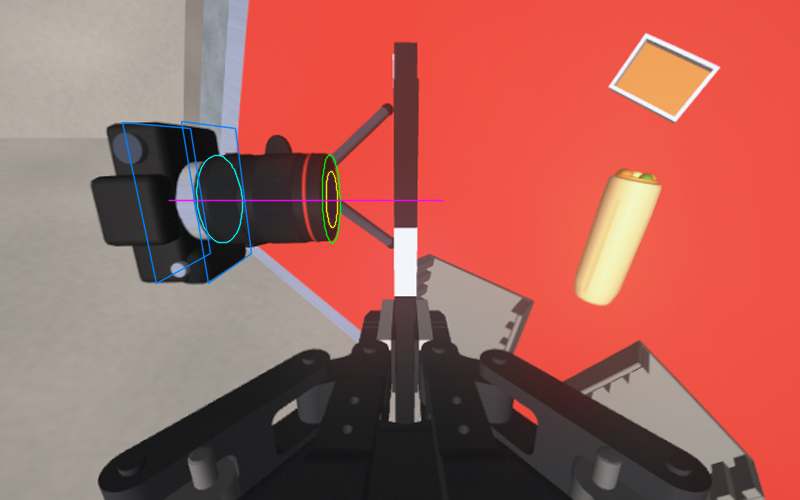

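The overlay agrees well with the real barrel (rim at about column 340, rows 153–243). I check the same estimate in the side and top views and enlarge the wrist view.

Run:
```python
from lensov import *
s,w=pickle.load(open('w4.pkl','rb'))
C=np.array([.611,-.175,.217])
overlay(w,C,110.5,'ov4b.png',(60,80,300,240),3.3,s)
overlay(a,C,110.5,'a.png',(280,35,370,155),4)
overlay(b,C,110.5,'b.png',(375,105,475,200),4)
A=cv2.imread('pics/a.png');B=cv2.imread('pics/b.png')
o=np.zeros((480,760,3),np.uint8);o[:480,:360]=A;o[:380,360:760]=B;cv2.imwrite('pics/ovab.png',o)
```

```text
(no output)
```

View pics/ov4b.png

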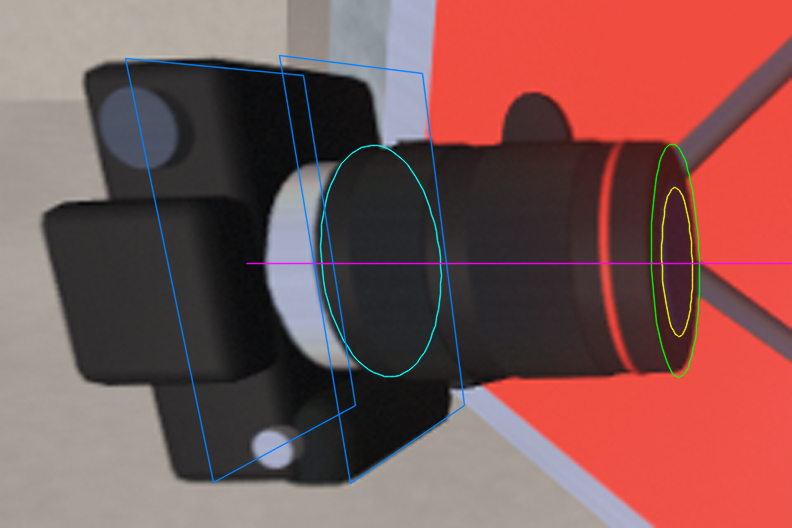

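View pics/ovab.png

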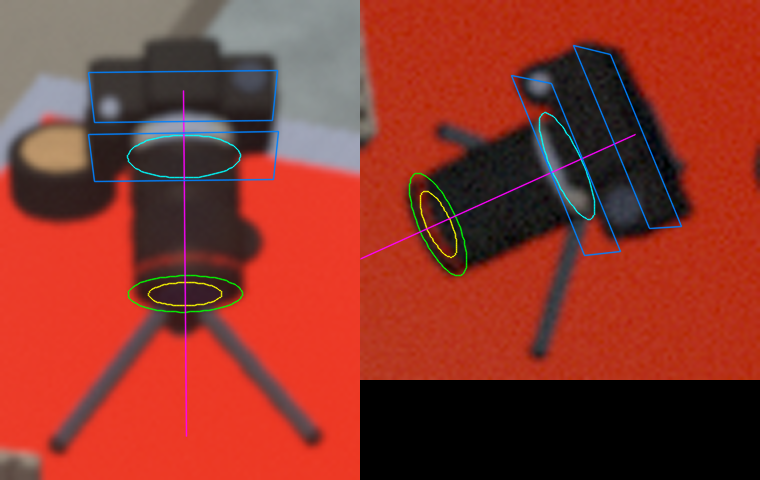

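Run:
```python
from lensov import *
np.set_printoptions(precision=4,suppress=True)
from scipy.optimize import least_squares
s,w=pickle.load(open('w4.pkl','rb'))
R=s['ee_rot'];C=np.array([.6105,-.175,.217]);L=frame(110.5)
mid=s['position']+R@np.array([.0345,0,.026])
print('mid in lens',(mid-C)@L)
tgt=C+L@np.array([.033,0,0])
print('move in tool axes',(tgt-mid)@R)
print('tool vs lens',R.T@np.c_[L[:,1],L[:,0],-L[:,2]])
# plate pitch fit
def f(p):
    x0,z0,t=p;X=[]
    for px,pz in ((.0127,0),(-.0127,0),(.061,0),(.075,.014)):
        X.append([x0+px*np.cos(t)-pz*np.sin(t),0,z0+px*np.sin(t)+pz*np.cos(t)])
    return proj(w,s['position']+np.array(X)@R.T,s)[:,1]-[182.4,236.8,63.2,33.6]
r=least_squares(f,[.035,-.024,0],x_scale=[.01,.01,.1]);print(r.x,r.fun)
```

```text
mid in lens [0.0655 0.0034 0.1424]
move in tool axes [-0.0037 -0.0331  0.1422]
tool vs lens [[ 1.     -0.0034 -0.0028]
 [ 0.0034  1.     -0.0041]
 [ 0.0028  0.0041  1.    ]]
[ 0.0339 -0.0237  0.0038] [ 0.6376 -0.424  -0.4491  0.2562]
```

Plate pose in the hand is square (0.2° pitch), with its middle 34 mm along tool x. I descend along tool z with the 65 mm stand-off and look before closing in.

Emit:
apply_moves:
  steps:
    - {"offset": [-0.001,0,0.02],"rotation": [0,0,0]}
    - {"offset": [-0.001,0,0.025],"rotation": [0,0,0]}
    - {"offset": [-0.001,0,0.025],"rotation": [0,0,0]}
    - {"offset": [-0.001,0,0.025],"rotation": [0,0,0]}
    - {"offset": [0,0,0.02],"rotation": [0,0,0]}
    - {"offset": [0,0,0.017],"rotation": [0,0,0]}
    - {"offset": [0,0,0.01],"rotation": [0,0,0]}
    - {"offset": [0,0,0],"rotation": [0,0,0]}
    - {"offset": [0,0,0],"rotation": [0,0,0]}

```text
time: 14.38
position: [0.621, -0.1009, 0.2042]
ee_rot: [[-0.938, -0.285, 0.2], [-0.348, 0.768, -0.537], [-0.0, -0.573, -0.82]]
wrist_force: [0.1, 0.4, -1.6]
finger_gap: 0.076
```

Run:
```python
from lensov import *
np.set_printoptions(precision=4,suppress=True)
s=observe();w=read_camera('wrist');b2=read_camera('top');a2=read_camera('side')
save(w,'w5.png');pickle.dump((s,w,a2,b2),open('w5.pkl','wb'))
print(s['time'],s['qpos'],s['position'],s['finger_gap'],s['wrist_force'])
C=np.array([.6105,-.175,.217]);L=frame(110.5);R=s['ee_rot']
print('mid in lens',(s['position']+R@np.array([.034,0,.026])-C)@L)
overlay(w,C,110.5,'ov5.png',(0,0,640,400),1.25,s)
overlay(a2,C,110.5,'a.png',(270,35,370,155),4)
overlay(b2,C,110.5,'b.png',(365,105,465,200),4)
A=cv2.imread('pics/a.png');B=cv2.imread('pics/b.png')
o=np.zeros((480,800,3),np.uint8);o[:480,:400]=A;o[:380,400:]=B;cv2.imwrite('pics/ovab5.png',o)
```

```text
14.3833 [-0.0132  0.1727  1.8282 -0.6817  1.0128 -1.605 ] [ 0.621  -0.1009  0.2042] 0.07590751859927938 [ 0.0756  0.3906 -1.605 ]
mid in lens [ 0.0612 -0.0018  0.0013]
```

View pics/ov5.png

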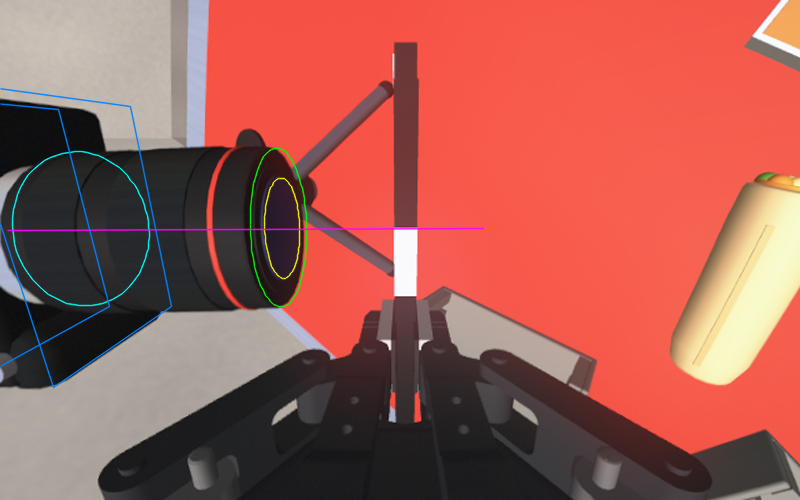

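View pics/ovab5.png

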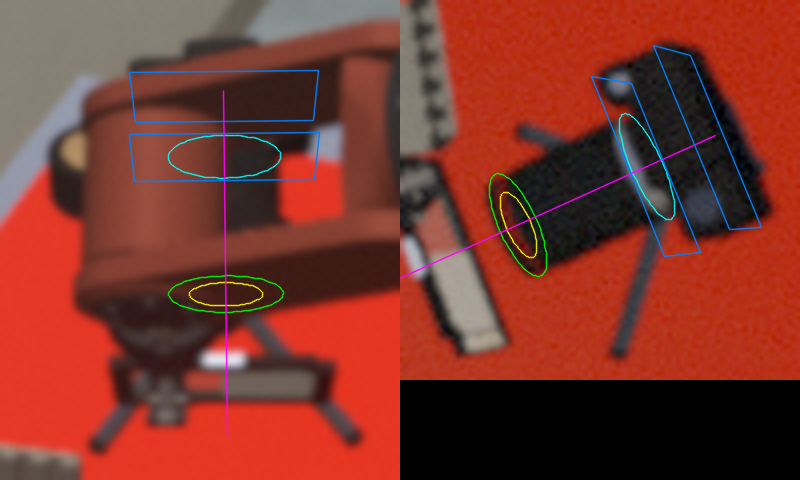

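The wrist view shows plate and barrel square to each other. The barrel spans rows 147–309 with the rim at column ~303, and the model is within 2 mm. I close in 29 mm.

Emit:
apply_moves:
  steps:
    - {"offset": [0.001,-0.004,-0.001],"rotation": [0,0,0]}
    - {"offset": [0.0005,-0.007,0],"rotation": [0,0,0]}
    - {"offset": [0,-0.007,0],"rotation": [0,0,0]}
    - {"offset": [0,-0.006,0],"rotation": [0,0,0]}
    - {"offset": [0,-0.004,0],"rotation": [0,0,0]}
    - {"offset": [0,-0.001,0],"rotation": [0,0,0]}
    - {"offset": [0,0,0],"rotation": [0,0,0]}
    - {"offset": [0,0,0],"rotation": [0,0,0]}
    - {"offset": [0,0,0],"rotation": [0,0,0]}
    - {"offset": [0,0,0],"rotation": [0,0,0]}

```text
time: 15.37
position: [0.6273, -0.1219, 0.221]
ee_rot: [[-0.937, -0.287, 0.2], [-0.35, 0.767, -0.537], [0.001, -0.573, -0.819]]
wrist_force: [0.3, 0.3, -1.3]
finger_gap: 0.08
```

Run:
```python
from lensov import *
np.set_printoptions(precision=4,suppress=True)
s=observe();w=read_camera('wrist');b2=read_camera('top');a2=read_camera('side')
save(w,'w6.png');pickle.dump((s,w,a2,b2),open('w6.pkl','wb'))
print(s['time'],s['qpos'],s['position'],s['finger_gap'],s['wrist_force'],s['joint_vel'])
C=np.array([.6105,-.175,.217]);L=frame(110.5);R=s['ee_rot']
m=(s['position']+R@np.array([.034,0,.026])-C)@L
print('mid in lens',m); print(R.T@np.c_[L[:,1],L[:,0],-L[:,2]])
# plate outline in lens frame, from tool
def P(px,py,pz): # plate coords -> lens coords
    t=np.array([.034+px,-py,.026+.05-pz]); return (s['position']+R@t-C)@L
ex=[[P(x,y,z) for x,z in ((-.075,0),(.075,0),(.075,.086),(.061,.086),(.061,.1),(-.075,.1),(-.075,0))] for y in (.004,)]+[[P(0,.002,.0),P(0,.002,.1)]]
overlay(w,C,110.5,'ov6.png',(0,0,640,400),1.25,s,ex)
overlay(a2,C,110.5,'a.png',(270,35,370,155),4,None,ex)
overlay(b2,C,110.5,'b.png',(365,105,465,200),4,None,ex)
A=cv2.imread('pics/a.png');B=cv2.imread('pics/b.png')
o=np.zeros((480,800,3),np.uint8);o[:480,:400]=A;o[:380,400:]=B;cv2.imwrite('pics/ovab6.png',o)
for n in ('filter','filter_notch','filter_mid','lens'):
    print(n,[(nm,[(round(t['p'],2),t['uv']) for t in tip_of(p,n)][:1]) for nm,p in (('w',w),('a',a2),('b',b2))])
print('pred mid',proj(w,s['position']+R@np.array([.034,0,.026]),s),proj(a2,s['position']+R@np.array([.034,0,.026])),proj(b2,s['position']+R@np.array([.034,0,.026])))
```

```text
15.3667 [-0.0502  0.1615  1.8068 -0.6677  1.0165 -1.6627] [ 0.6273 -0.1219  0.221 ] 0.07978531835033272 [ 0.2623  0.3019 -1.2864] [ 0.0002 -0.0001  0.0002 -0.0018 -0.0002 -0.0006]
mid in lens [ 0.0336 -0.0003  0.0024]
[[ 1.     -0.0003 -0.0007]
 [ 0.0003  1.     -0.0004]
 [ 0.0007  0.0004  1.    ]]
filter [('w', [(0.79, [324.0, 172.6])]), ('a', [(0.81, [327.3, 127.2])]), ('b', [(0.8, [388.4, 163.5])])]
filter_notch [('w', [(0.84, [323.0, 48.9])]), ('a', [(0.92, [352.0, 111.5])]), ('b', [(0.86, [389.0, 189.0])])]
filter_mid [('w', [(0.36, [272.2, 183.4])]), ('a', [(0.94, [325.6, 119.9])]), ('b', [(0.92, [385.6, 160.3])])]
lens [('w', [(0.78, [272.2, 185.0])]), ('a', [(0.73, [324.7, 105.1])]), ('b', [(0.74, [391.9, 158.7])])]
pred mid [[324.1017 184.9488]] [[325.8972 119.5586]] [[383.4072 165.1501]]
```

View pics/ov6.png

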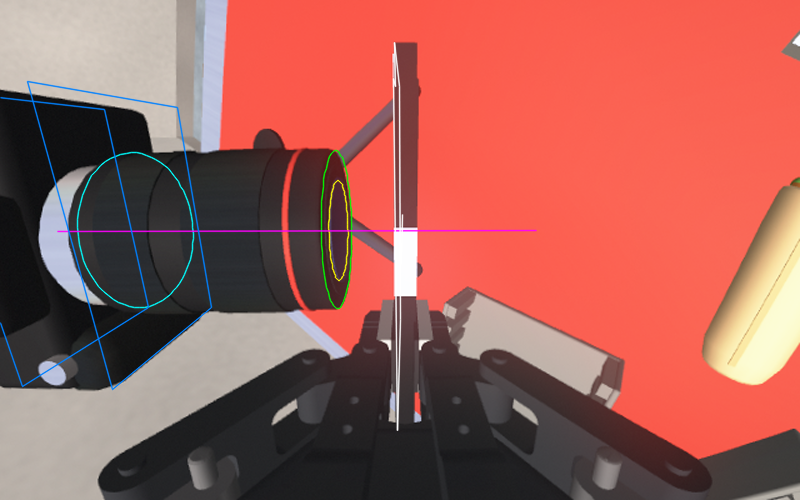

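View pics/ovab6.png

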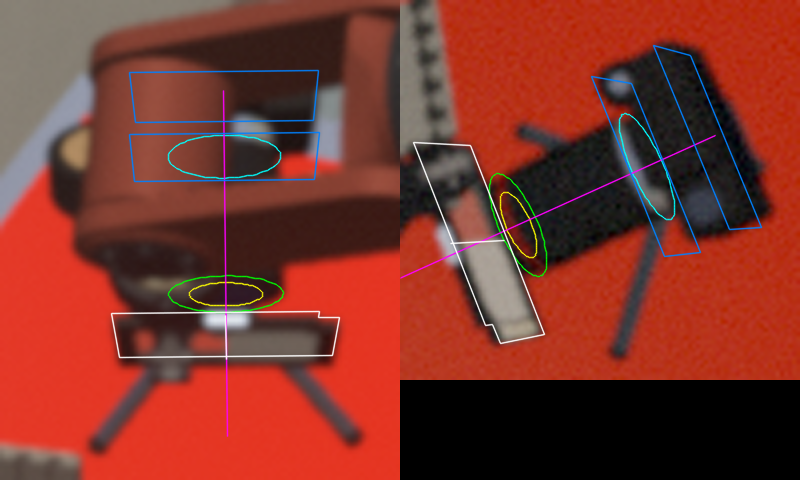

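Run:
```python
from lensov import *
s,w,a2,b2=pickle.load(open('w6.pkl','rb'))
save(b2,'t6.png',(360,130,410,195),9);save(a2,'s6.png',(290,90,360,135),9)
```

```text
(no output)
```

View pics/t6.png

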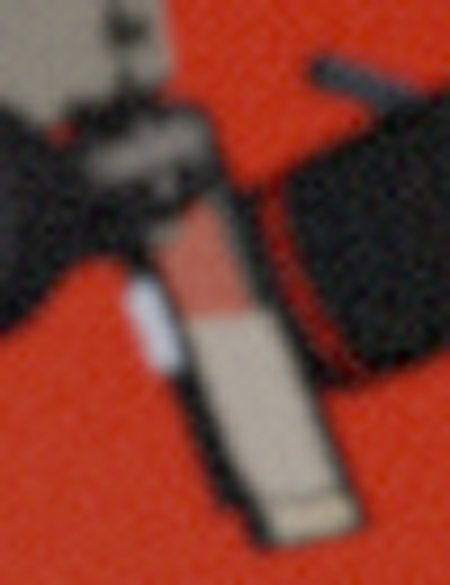

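View pics/s6.png

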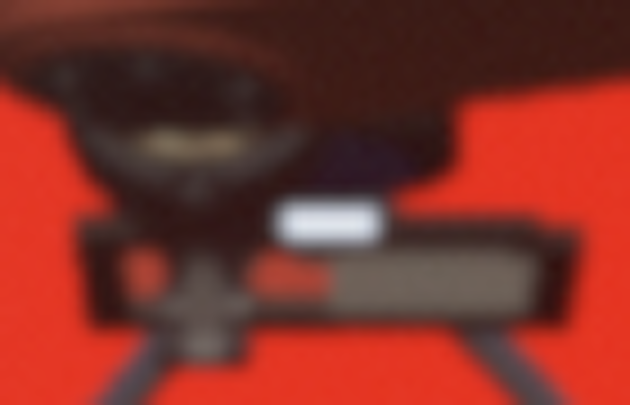

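The filter sits centred on the axis in all three views. The dividing line is on the lens axis, the frosted half and notch are on the sauce side, and the label faces the lens. The gap is about 34 mm and the joints are at rest, so I'm handing in.

Run:
```python
from cell import *
s=observe();print(s['time'],s['position'],s['finger_gap'],s['wrist_force'])
print(job_done())
```

```text
16.1167 [ 0.62754959 -0.12211474  0.22144461] 0.0753332390803572 [0.47231435 0.23666183 0.05691669]
the job is handed in; nothing more can be done
None
```

I lifted the half-frosted plate straight up out of the leftmost, loaded rack by the clear half of its top rail. I turned and tilted it to match the lens, and handed it in while still holding it in front of the camera, at 16.1 s on the robot's clock.

**Last position check:** from the arm pose and my fitted lens pose, the plate's middle is about 34 mm in front of the rim. It is about 0 mm sideways and 2 mm above the axis.

**Squareness:** the tool is within about 0.1° of the fitted lens frame, and the plate sits within about 0.2° of square in the hand. The label faces the lens, the notch is up, and the frosted end is on the sauce tray's side.

**Stillness:** joint speeds were about zero and the grip was unchanged. The wrist force stayed under 3 N from the lift to the hand-in, so I saw no sign of a bump.

**Checks that disagreed:**
- **Plate outline:** in the blurry side and top views, parts of the plate lie 2–5 mm from where I predicted.
- **Lens point:** the network's first lens point was about 17 mm ahead of the fitted rim. I used the rim fit, which matched in all three cameras.
- **Plate middle:** the network's middle point was about 5 pixels off in the top view, but the visible dividing line and tape agreed with my prediction.

I looked at the other two plates after the lift and they had not moved. I did not measure the wrap and sauce tray again at the end, but nothing went near them.

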